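Clamp a brittle clay tile in the sample vice and pin the jaw

ROBOT

A 7-joint arm with a two-finger parallel gripper is mounted at the origin on the work surface. World frame = base frame: x ahead of the robot, y to its left, z up, the work surface at z = 0. Lengths are in mm, angles in rad, forces in N, time in s.
With the tool pointing down it reaches from about 400 to 875 mm from the base axis. Payload 4.4 kg.
Tool frame: the origin (TCP) lies between the finger pads; the fingertips stand 17 mm ahead of it and the grasp point (between the pads) lies 2 mm behind it; z points along the fingers, y is the line along which they close (so a half turn about z gives the same grasp; the last joint's range is limited). The gripper opens to 85 mm and grips with 20 to 120 N. Pads are 22 mm wide; open, the fingers measure 114 mm over their backs; the gripper's body (76 mm by 85 mm) begins 54 mm behind the grasp point. The pads swing forward as they close: fully open they stand 13 mm farther back than shut.
Start: joints at [-1.218, 0.628, 0.038, 1.517, -0.027, 0.996, -0.02], TCP at [264.311, 593.85, 248.313] pointing down, gripper open.
Joint ranges: [-3.06, 3.06], [-0.37, 2.12], [-1.25, 1.32], [0.18, 2.47], [-1.1, 4.24], [0.23, 1.98], [-2.94, 2.94]. Speed limits (rad/s): [2.57, 2.57, 3.14, 3.14, 3.14, 3.14, 3.14].

INTERFACE

Orientations are given as [roll, pitch, yaw] about the fixed x, y, z axes, in that order (R = Rz(yaw) Ry(pitch) Rx(roll)).
In Python, from cell import sensors, get_image, ctrl gives the robot as it stands.
- The arm moves only by the tool send_rows, never from a script. Its argument "series" is a list of rows, each a list of 3 entries, a list of its own where there are three numbers: the finger opening in mm, from 0 to 85.4, then the shift along the world's x, y, z in units of 60 mm (1.0 is 60 mm), then the turn, a rotation vector about the world's x, y, z in units of 5 degrees (1.0 is 5 degrees). A call has 1 to 8 rows; each row shifts and turns the commanded pose from where the row before left it; what a row does not reach is not made up. A row lasts 1/8 s, in which the tool goes at most 62.5 mm and 10.7 degrees, less where a joint would pass 70% of its speed; a pose out of reach is approached as far as the arm can. A call is refused whole if a number of a shift passes 1 or a number of a turn 1, either way. A call with a gripper value outside its range is refused whole. The fingers move at their own pace and stop on an object; the grip force is fixed at half the most. Time passes only in rows, so rows that do not move let the fingers close. It gives the time, the measured TCP pose, the force, the opening and the grip force at its end, in the units of the state.
- sensors.read_state(): the state, without advancing time (a new reading comes with each control period).
- get_image(name): name is "scene" or "top" or "wrist"; returns a dict with "img" (384x512x3 uint8, red, green, blue), "depth" (384x512 float32, mm along the optical axis (not along the pixel's ray), 0 where there is no reading), "vfov" (degrees; the focal length in pixels is half the picture's height over the tangent of half this angle, whatever the lens; pixels are square), "cx", "cy" (the principal point, pixels), "k1" (the pictures are not rectified: a ray, as slopes to the right and down, at radius r is drawn at 1 + k1 r^2 times it, then the intrinsics apply), "world_to_cam" (4x4, takes a point from world to camera coordinates). Camera axes: x right, y down, z forward; pixel columns grow to the right and rows downward; lengths in mm; the calibration is good to about 2 mm. A picture is of the moment at which its call begins.
- ctrl.finish_job(): hands the job in; it is judged then, once.
The state is a dict: "clock": time; "qpos": joint angles; "qd": joint speeds; "tau": joint torques, N m; "eef_pos": TCP position; "tool_rot": TCP orientation; "force": force on the tool from outside, world axes, zero at the start; "torque": the same for the moment, N m; "width": finger opening in mm; "gripper_force": force on a finger pad.
Only numpy, scipy, OpenCV 4.12 (cv2) and the standard library are available. Lean on these libraries where they do the work, as an engineer would, in place of code of your own. Each camera call takes 0.05 s, during which the arm holds its last target. There are 200 camera calls.

TASK

Mount the terracotta tile that lies on a white slab for the microscope: lay it flat and centred on the narrow bed of the blue vice, long side along the jaw's travel, and let go of it; then slide the jaw gently up until its yellow spring pad holds the tile against the end stop and the jaw's eyelet lines up with the two fixed ones, and lock it by pushing the red-handled pin from its stand through all three eyelets until its tip stands out beyond the far one. The fired clay is brittle: grip it lightly (more than 35 N on each finger cracks it), set it down softly without pressing on it, and do not push the jaw on past the lined-up place. Leave the grey tile and the other things on the table where they are.

Things in the scene. Friction and masses are not known exactly. Their poses are not given: they have to be found in the camera images.
- tile: the terracotta-coloured tile, 50 (its x) x 40 (its y) x 12 mm, about 50 g, brittle; origin at the centre of its underside, z up. It lies flat and alone on a white ceramic slab 90 x 90 x 15 mm; a grey tile lies on a second such slab, and which slab is nearer the robot varies
- grey_tile: a grey tile of the same size on the other white slab; leave alone; origin at the centre of its underside
- vice: the sample vice, fixed; blue base plate 12 mm thick from x = -140 to +90 mm, y = -60 to +60 mm; origin on the table surface. Its x points from the jaw to the end stop, along the jaw's travel. End stop: aluminium block, face at x = 70 mm, 64 mm wide, top 55 mm above the table. Two fixed eyelet plates at y = +30 to +40 and -40 to -30 mm, 34 mm wide in x, tops 60 mm above the table
- bed (a point): where the centre of the tile's underside belongs when the tile touches the end stop: on top of the aluminium bed, a bar 22 mm wide in the vice's y (the tile overhangs it 9 mm each side, so fingers can straddle it), 35 mm above the table; axes as the vice, the tile's 50 mm side along x
- jaw (a joint): jaw position in m: 0 = eyelets line up and the yellow spring pad presses the tile on the stop with about 6 N; positive = open, towards the vice's -x (starts 0.03 to 0.055); negative = pushed too far. The jaw stays where it is left (8 N friction). The pad (32 mm wide) meets a tile lying against the stop at 0.005 and gives 1.2 N per mm beyond
- spring_pad: the yellow spring pad on the front of the jaw, 8 mm thick, 32 mm wide, 36 to 52 mm above the table; its origin is not on the pad but on the table surface: the vice's origin shifted with the pad's travel; at rest its face is 25 mm in front (+x) of that origin; it clamps with 1.2 N per mm, and 15 N cracks the tile
- jaw_grip (a point): centre of the top of the jaw's upright black grip, 84 mm above the table; the grip is 14 mm in the vice's x, 24 mm in its y and rises 32 mm above the jaw block (50 mm wide in y, 30 mm in x, top 52 mm above the table); it moves with the jaw, at x = -35 mm in the vice's frame at joint 0; axes as the vice
- eye_near (a point): centre of the hole in the near fixed eyelet plate, on its outer (+y) face, where the pin enters; round holes 14 mm in diameter along the vice's y, 36 mm above the table, at x = -65 mm in the vice's frame. The jaw's own eyelet (same hole, 24 mm thick) comes midway between the plates at joint 0; axes as the vice
- eye_far (a point): centre of the hole in the far fixed eyelet plate, on its outer (-y) face, 80 mm from eye_near, where the pin's tip comes out; axes as the vice
- pin: the locking pin, 50 g: red plastic handle 16 mm (x) x 30 mm (y) x 24 mm (z), and a round-nosed steel shaft 8 mm in diameter that leaves the handle towards the pin's -y; origin at the centre of the handle, on the shaft's axis. It lies level in two notches of its stand, axis 40 mm above the table, the handle overhanging free at the +y end
- pin_tip (a point): end of the pin's shaft, 120 mm from the handle's centre along the pin's -y
- pin_stand: grey fixed stand of the pin, foot 50 x 85 x 6 mm, two notched posts 34 mm wide at y = +30 and -30 mm, top 50 mm; origin on the table surface; the pin lies along its y with the handle's centre 65 mm from the origin on the +y side
- brush: brush with red handle lying on the table; leave alone
- cup: small white ceramic cup, 70 mm wide, 45 mm tall; leave alone
- weight: brass cylinder weight, 50 mm wide, 55 mm tall; leave alone
- driver: screwdriver with blue handle lying on the table; leave alone
- foil_dish: round aluminium dish, 100 mm wide, 35 mm tall; leave alone
Mind the look-alikes: they are no part of the job. Of the things that look like the tile, the smaller one is meant. What is shaped like the pin but black is not meant.

How it is judged:
By the outcome, as a careful person would: the job done as asked, in the order asked, and still so for the second after the job is handed in, with the robot touching nothing.
It also fails if it takes over 61 s, if anything falls off the work surface, if the arm or the gripper's body presses on something with over 40 N, if the wrist force passes 120 N, or if a joint passes its speed limit or range.

## Working session

There is one attempt and no reset: what is moved stays moved. The work goes in short steps, Python scripts to look and compute and a tool call to move; the robot and the scene stay as the last step left them, time stands still between calls to the robot, and variables do not carry over. Pictures are saved under pics/ and viewed, at most 10 in all, crops included, and the job is handed in when it is done.

Besides the shell and the picture viewer there is one more tool, called as name(argument=value, ...), one argument or row to a line, values as JSON. send_rows: Moves the arm, as the interface text tells. Its arguments: {"type":"object","properties":{"series":{"type":"array"}},"required":["series"]}

```bash
mkdir -p pics; ls
cat > h.py <<'E'
import numpy as np, cv2
from cell import sensors, get_image, ctrl
def load(n):
    d=get_image(n); np.savez(f'{n}.npz',**d); return d
def K(d):
    f=d['img'].shape[0]/2/np.tan(np.radians(float(d['vfov']))/2); return f
def ray(d,u,v):
    f=K(d); x=(u-d['cx'])/f; y=(v-d['cy'])/f
    a,b=x,y
    for _ in range(20):
        s=1+d['k1']*(a*a+b*b); a,b=x/s,y/s
    return np.array([a,b,1.0])
def atz(d,u,v,z):
    M=np.array(d['world_to_cam']); R,t=M[:3,:3],M[:3,3]; c=-R.T@t; r=R.T@ray(d,u,v)
    return c+r*(z-c[2])/r[2]
def dep(d,u,v):
    M=np.array(d['world_to_cam']); R,t=M[:3,:3],M[:3,3]
    z=float(d['depth'][int(round(v)),int(round(u))]); return R.T@(ray(d,u,v)*z-t)
def proj(d,p):
    M=np.array(d['world_to_cam']); c=M[:3,:3]@np.array(p)+M[:3,3]; a,b=c[:2]/c[2]; s=1+d['k1']*(a*a+b*b); f=K(d)
    return a*s*f+d['cx'],b*s*f+d['cy']
E
python3 - <<'E'
from h import *
for n in('top','scene'):
    d=load(n); cv2.imwrite(f'pics/{n}1.png',cv2.resize(d['img'][:,:,::-1],(800,600),interpolation=cv2.INTER_CUBIC))
    print(n,d['vfov'],d['cx'],d['cy'],d['k1'],np.round(d['world_to_cam'],3).tolist())
print(sensors.read_state())
E
```

```text
pics
top 50.65923063081652 255.03591482357942 191.83689499997766 0.024040161083723446 [[0.002, -1.0, 0.002, 2.394], [-0.995, -0.002, -0.104, 523.452], [0.104, -0.002, -0.995, 1123.674], [0.0, 0.0, 0.0, 1.0]]
scene 50.31555092419274 249.4637315019646 194.10004305362497 0.0004890557764289675 [[-0.852, 0.524, 0.005, 443.377], [0.444, 0.726, -0.526, -182.99], [-0.279, -0.446, -0.851, 1547.289], [0.0, 0.0, 0.0, 1.0]]
{'clock': 0.1, 'qpos': array([-1.21779927,  0.62926059,  0.03844504,  1.51828724, -0.02697723,
        0.99628558, -0.01998309]), 'qd': array([ 2.20425272e-04, -3.35946987e-03, -9.54521756e-04, -5.70706380e-04,
        5.93869869e-04, -2.78003401e-05, -8.43417595e-04]), 'tau': array([ 2.56159386e-03, -5.64524245e+01,  1.23035196e+00, -1.93974030e+01,
        1.12724619e-02,  5.43247297e-03, -1.87542803e-06]), 'eef_pos': array([264.08978725, 593.34496314, 247.47036142]), 'tool_rot': array([-3.13987030e+00,  3.73488430e-05,  2.72282427e+00]), 'force': array([-0.02134529, -0.18177326, -0.60845463]), 'torque': array([ 0.01779404,  0.00567088, -0.04162899]), 'gripper_force': 0.0, 'width': 85.44375187526187}
```

View pics/top1.png

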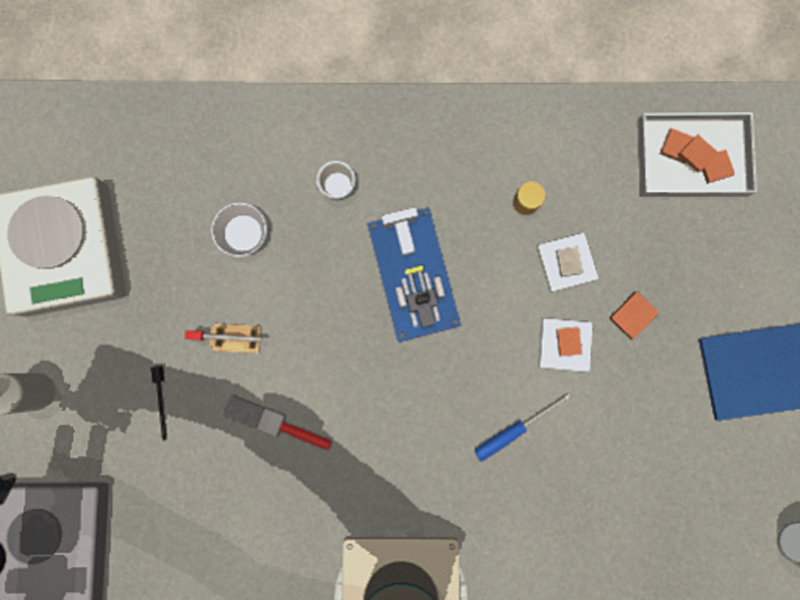

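View pics/scene1.png

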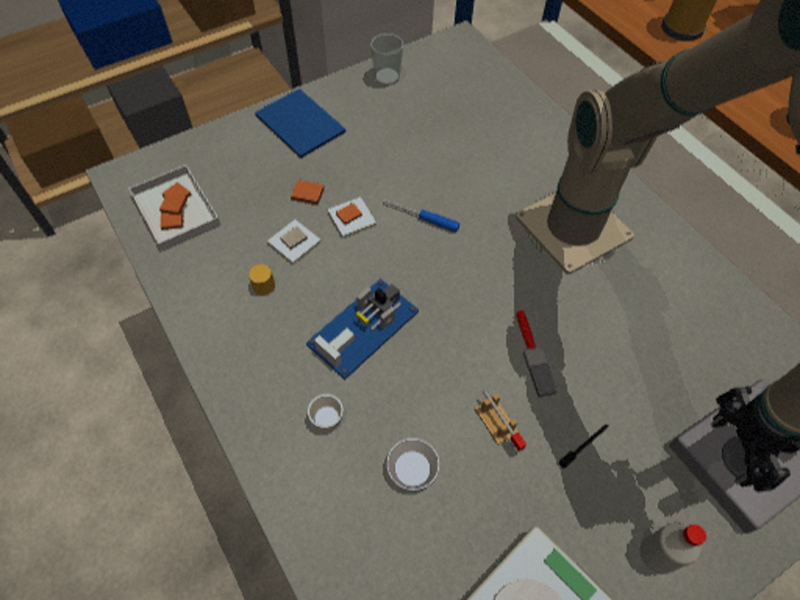

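The top view shows the slab with the terracotta tile at (569,342), the grey tile at (569,261), the vice from (370,225) to (460,325) with its stop at the top (far from the robot), and the pin handle at (193,335) with its shaft pointing right. The scene view agrees. Next I'll segment these for coarse positions.

Run:
```python
from h import *
d=dict(np.load('top.npz')); im=d['img']; hsv=cv2.cvtColor(im,cv2.COLOR_RGB2HSV)
def seg(lo,hi,box,z,name):
    m=cv2.inRange(hsv,lo,hi); b=[int(x/1.5625) for x in box]; mm=np.zeros_like(m); mm[b[1]:b[3],b[0]:b[2]]=m[b[1]:b[3],b[0]:b[2]]
    ys,xs=np.nonzero(mm); pts=np.array([atz(d,x,y,z)[:2] for x,y in zip(xs,ys)],np.float32)
    print(name,len(xs),cv2.minAreaRect(pts),'depth z',np.median([dep(d,x,y)[2] for x,y in zip(xs,ys)]))
seg((3,120,80),(15,255,255),(545,320,592,370),27,'tile')
seg((0,0,190),(180,40,255),(530,310,600,380),15,'slab')
seg((100,120,40),(125,255,255),(360,200,470,350),12,'vice')
seg((22,120,100),(35,255,255),(395,255,440,285),52,'pad')
seg((0,150,80),(6,255,255),(175,320,210,350),50,'handle')
seg((8,80,80),(25,255,255),(205,315,270,360),40,'stand')
w=load('wrist'); M=w['world_to_cam']; print(w['vfov'],w['cx'],w['cy'],w['k1'],np.round(M,3).tolist(), -M[:3,:3].T@M[:3,3])
```

```text
tile 224 ((449.36016845703125, -303.1799621582031), (46.3968620300293, 38.00861358642578), 5.487651348114014) depth z 27.231708637063882
slab 704 ((444.3506774902344, -301.8182373046875), (88.67694091796875, 88.58667755126953), 84.88959503173828) depth z 15.205724867465278
vice 1919 ((573.8178100585938, -24.009376525878906), (225.16253662109375, 116.27506256103516), 14.682820320129395) depth z 11.92875897768134
pad 28 ((575.329833984375, -24.32892608642578), (6.956526279449463, 29.1677303314209), 16.200990676879883) depth z 50.589161787034456
handle 51 ((459.0173034667969, 364.44757080078125), (11.01923656463623, 27.50410270690918), 0.05259222909808159) depth z 51.01390012731375
stand 391 ((453.7054443359375, 295.458984375), (87.69473266601562, 47.58668899536133), 86.24395751953125) depth z 6.45871125474082
67.42779133358357 255.457877017682 193.55467977359987 -0.05626503318457809 [[0.406, 0.914, -0.002, -649.489], [0.865, -0.384, 0.321, -41.672], [0.293, -0.132, -0.947, 380.081], [0.0, 0.0, 0.0, 1.0]] [188.68506375 627.63246862 372.16882499]
```

send_rows(
  series=[
    [85,[0.3,-0.45,-0.1],[0,0,-1]],
    [85,[0.3,-0.45,-0.1],[0,0,-1]],
    [85,[0.3,-0.45,-0.1],[0,0,-1]],
    [85,[0.3,-0.45,-0.1],[0,0,-1]],
    [85,[0.3,-0.45,-0.1],[0,0,-1]],
    [85,[0.3,-0.45,-0.1],[0,0,-1]],
    [85,[0.3,-0.45,-0.1],[0,0,-1]],
    [85,[0.3,-0.45,-0.1],[0,0,-1]],
  ],
)

```text
clock: 1.15
eef_pos: [408.7, 376.9, 200.0]
tool_rot: [-3.141, 0.0, 2.022]
force: [0.8, 0.3, 0.8]
width: 85.1
gripper_force: 0.0
```

send_rows(
  series=[
    [85,[0.35,-0.5,-0.15],[0,0,-1]],
    [85,[0.35,-0.4,-0.15],[0,0,-1]],
    [85,[0,0,0],[0,0,0]],
    [85,[0,0,0],[0,0,0]],
  ],
)

```text
clock: 1.65
eef_pos: [449.8, 324.5, 182.2]
tool_rot: [-3.141, -0.001, 1.851]
force: [-1.3, -0.2, 0.6]
width: 85.1
gripper_force: 0.0
```

Run:
```python
from h import *
d=load('wrist'); np.savez('w_pin.npz',**d); cv2.imwrite('pics/wp.png',cv2.resize(d['img'][:,:,::-1],(800,600),interpolation=cv2.INTER_CUBIC))
print([np.round(proj(d,p),1) for p in ((459,364,50),(454,295,6))])
```

```text
[array([277.2, 152.1]), array([251.6, 202.6])]
```

send_rows(
  series=[
    [85,[0.15,-0.4,0],[0,0,-1]],
    [85,[0.15,-0.4,0],[0,0,-1]],
    [85,[0.15,-0.4,0],[0,0,-1]],
    [85,[0.15,-0.4,0],[0,0,-1]],
    [85,[0.15,-0.4,0],[0,0,-1]],
    [85,[0.15,-0.4,0],[0,0,-1]],
    [85,[0.15,-0.4,0],[0,0,-1]],
    [85,[0.15,-0.4,0],[0,0,-1]],
  ],
)

```text
clock: 2.7
eef_pos: [522.9, 130.2, 182.3]
tool_rot: [3.142, -0.0, 1.146]
force: [0.4, -0.1, 0.1]
width: 84.7
gripper_force: 0.0
```

send_rows(
  series=[
    [85,[0.1,-0.4,0],[0,0,-1]],
    [85,[0.1,-0.4,0],[0,0,-1]],
    [85,[0.1,-0.4,0.1],[0,0,-1]],
    [85,[0.1,-0.4,0.1],[0,0,-1]],
    [85,[0.1,-0.4,0.1],[0,0,-1]],
    [85,[0.1,-0.4,0.1],[0,0,-1]],
    [85,[0.1,-0.2,0],[0,0,-1]],
    [85,[0.1,0,0],[0,0,-1]],
  ],
)

```text
clock: 3.7
eef_pos: [570.7, -26.6, 206.9]
tool_rot: [3.141, -0.0, 0.446]
force: [-0.3, 0.3, -0.2]
width: 84.3
gripper_force: 0.0
```

send_rows(
  series=[
    [85,[0,0,0],[0,0,-1]],
    [85,[0,0,0],[0,0,-1]],
    [85,[0,0,0],[0,0,0]],
    [85,[0,0,0],[0,0,0]],
  ],
)

```text
clock: 4.2
eef_pos: [570.5, -24.5, 206.4]
tool_rot: [3.141, -0.0, 0.28]
force: [0.1, 0.2, -0.0]
width: 85.1
gripper_force: 0.0
```

View pics/wp.png

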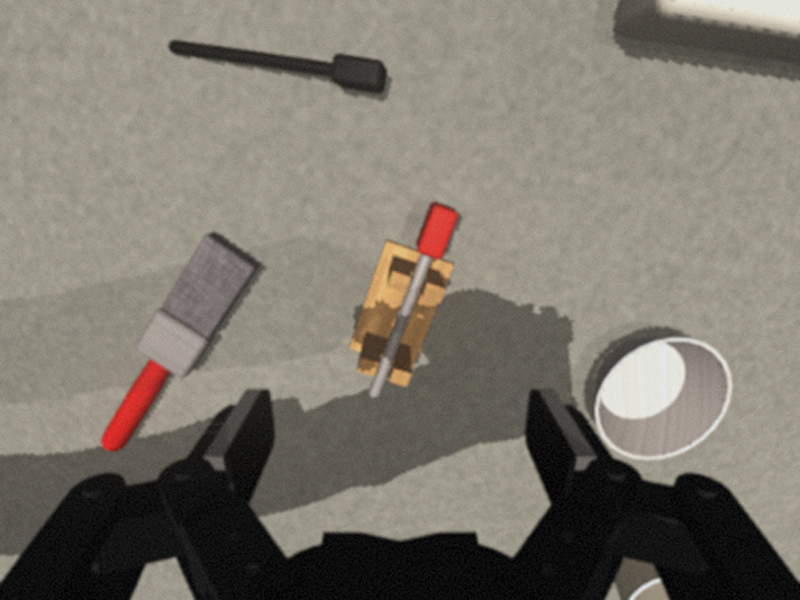

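Run:
```python
from h import *
d=load('wrist'); np.savez('w_vice.npz',**d); cv2.imwrite('pics/wv.png',cv2.resize(d['img'][:,:,::-1],(800,600),interpolation=cv2.INTER_CUBIC))
```

```text
(no output)
```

View pics/wv.png

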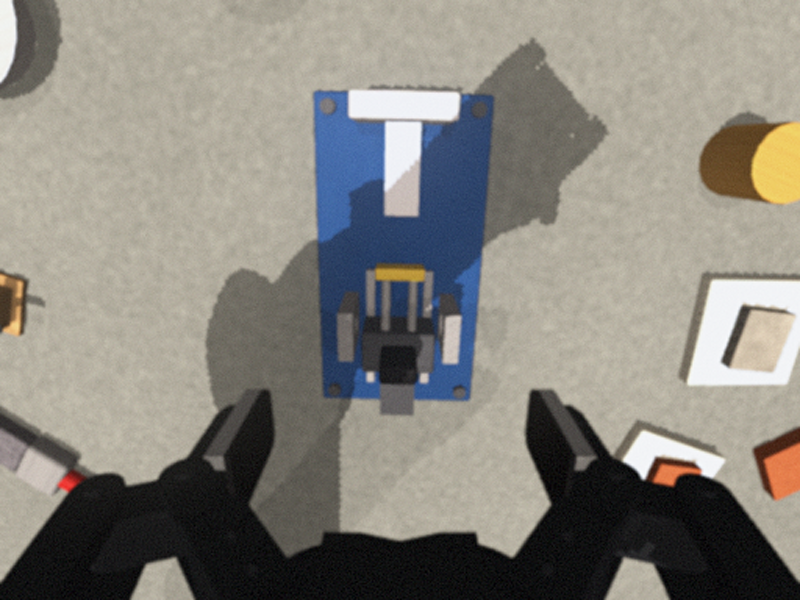

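The wrist picture of the pin shows the handle at (438,230) and the tip at (375,395). In the vice picture the plate corners are at (315,92), (493,97), (470,401) and (325,398), the stop's top edge runs from (350,119) to (459,121), the pad from (376,265) to (425,265), and the grip top is near (398,364).

```bash
cat > fit.py <<'E'
from h import *
from scipy.optimize import least_squares
def s(p): return np.array([(p[0]+.5)/1.5625-.5,(p[1]+.5)/1.5625-.5])
def fit(d,loc,pix,x0):
    loc=np.array(loc,float);pix=np.array([s(p) for p in pix])
    def f(v):
        c,n=np.cos(v[2]),np.sin(v[2])
        return np.ravel([np.array(proj(d,(v[0]+c*l[0]-n*l[1],v[1]+n*l[0]+c*l[1],l[2])))-p for l,p in zip(loc,pix)])
    r=least_squares(f,x0); return r.x,np.round(r.fun,1)
def loc(v,p):
    c,n=np.cos(v[2]),np.sin(v[2]); dx,dy=p[0]-v[0],p[1]-v[1]; return np.array([c*dx+n*dy,-n*dx+c*dy])
def wld(v,l):
    c,n=np.cos(v[2]),np.sin(v[2]); return np.array([v[0]+c*l[0]-n*l[1],v[1]+n*l[0]+c*l[1]])
E
python3 - <<'E'
from fit import *
d=dict(np.load('w_vice.npz'))
L=[(90,60,12),(90,-60,12),(-140,-60,12),(-140,60,12),(70,32,55),(70,-32,55)]
P=[(315,92),(493,97),(470,401),(325,398),(350,119),(459,121)]
v,r=fit(d,L,P,[598,-18,.256]); print('vice',v,np.degrees(v[2]),r)
for p,z in(((376,265),52),((425,265),52),((381,347),84),((414,347),84),((413,383),84),((365,319),52),((436,319),52)):
    q=s(p); print(p,loc(v,atz(d,*q,z)),'depthz',dep(d,*q)[2])
for p in ((404,200),(404,110),(404,125),(398,364)): 
    q=s(p); print(p,dep(d,*q),loc(v,dep(d,*q)))
t=dict(np.load('top.npz'))
d=dict(np.load('w_pin.npz')); hsv=cv2.cvtColor(d['img'],cv2.COLOR_RGB2HSV)
m=cv2.inRange(hsv,(0,150,80),(6,255,255)); m[:, :230]=0; m[:120]=0; m[180:]=0
m2=m|0; ys,xs=np.nonzero(m); print('red',len(xs),xs.mean(),ys.mean(),[np.round(dep(d,x,y),1) for x,y in((280,145),(278,140))])
pts=np.array([atz(d,x,y,52)[:2] for x,y in zip(xs,ys) if abs(dep(d,x,y)[2]-52)<4],np.float32); print(len(pts),pts.mean(0),cv2.minAreaRect(pts))
tip=atz(d,*s((375,394)),40)[:2]; b=atz(d,*s((425,259)),42)[:2]; u=(b-tip)/np.linalg.norm(b-tip); print('tip',tip,'b',b,np.linalg.norm(b-tip),'handle c',tip+120*u,'ang',np.degrees(np.arctan2(u[1],u[0])))
E
```

```text
vice [ 5.99612240e+02 -1.71825608e+01  2.58618515e-01] 14.817749423428694 [-1.4 -0.8  1.8 -1.3  0.7  1.1 -0.9  1.3 -0.8  0.1  0.6  0.5]
(376, 265) [-16.66548353  15.96500708] depthz 10.677177198621052
(425, 265) [-16.00328728 -15.27277991] depthz 10.471570474767361
(381, 347) [-59.21515529  11.20212028] depthz 54.28544541195217
(414, 347) [-58.79618628  -8.61442023] depthz 53.6320788051238
(413, 383) [-83.16330911  -8.77842381] depthz 82.25897602664895
(365, 319) [-53.62276058  23.09438227] depthz 11.594460755687066
(436, 319) [-52.62806116 -24.02514985] depthz 11.694629431830208
(404, 200) [621.75755052 -12.48404272  33.68091625] [22.61047422 -1.12129286]
(404, 110) [672.61667654   2.51355639  54.62214343] [75.61380456  0.37056912]
(404, 125) [6.65918520e+02 3.50658114e-01 3.39310481e+01] [ 6.85852498e+01 -7.37857136e-03]
(398, 364) [529.3018757  -35.02609606  79.5394422 ] [-72.53553713   0.73140765]
red 576 279.3697916666667 147.61979166666666 [array([459.4, 370.9,  50.7]), array([456.4, 374.6,  49.8])]
553 [459.64508 368.60483] ((459.4915466308594, 368.2257995605469), (29.32147979736328, 15.673707962036133), 86.1229248046875)
tip [454.16194053 250.42995796] b [458.90341358 349.14601517] 98.82986146455463 handle c [459.91907463 370.29177593] ang 87.250115353325
```

send_rows(
  series=[
    [85,[-0.3,-0.8,0],[0,0,0]],
    [85,[-0.3,-0.8,-0.1],[0,0,0]],
    [85,[-0.3,-0.8,-0.1],[0,0,0]],
    [85,[-0.3,-0.8,-0.1],[0,0,0]],
    [85,[-0.3,-0.8,-0.1],[0,0,-1]],
    [85,[-0.3,-0.6,-0.1],[0,0,-1]],
    [85,[0,0,0],[0,0,0]],
    [85,[0,0,0],[0,0,0]],
  ],
)

```text
clock: 5.25
eef_pos: [462.7, -299.5, 176.3]
tool_rot: [-3.141, -0.0, 0.106]
force: [0.1, -0.0, 0.1]
width: 85.0
gripper_force: 0.0
```

Run:
```python
from fit import *
d=load('wrist'); np.savez('w_tile.npz',**d); cv2.imwrite('pics/wt.png',cv2.resize(d['img'][:,:,::-1],(800,600),interpolation=cv2.INTER_CUBIC))
hsv=cv2.cvtColor(d['img'],cv2.COLOR_RGB2HSV); m=cv2.inRange(hsv,(3,120,80),(15,255,255))
n,l,st,c=cv2.connectedComponentsWithStats(m)
for i in range(1,n):
    if st[i,4]<300: continue
    ys,xs=np.nonzero(l==i); P=[dep(d,x,y) for x,y in zip(xs,ys)]
    pts=np.array([atz(d,x,y,27)[:2] for x,y,p in zip(xs,ys,P) if abs(p[2]-27)<5],np.float32)
    if len(pts)>100: print(st[i],c[i],len(pts),pts.mean(0),cv2.minAreaRect(pts))
```

```text
[ 240  171   39   47 1744] [258.69610092 193.34805046] 1736 [ 453.0533  -303.26566] ((452.17413330078125, -303.50360107421875), (49.17351150512695, 37.822879791259766), 5.087039470672607)
```

View pics/wt.png

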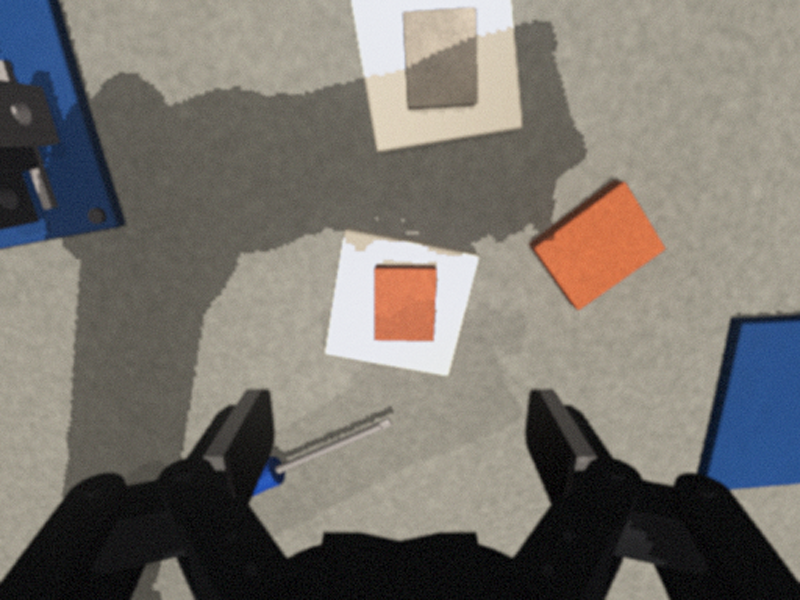

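The tile is centred at (404,303) on its slab, with the grey tile at (440,58). The larger orange tile to the right is a look-alike, and so are those in the tray. I'll lower the gripper over the small tile, stop just above the slab, then close in small steps.

send_rows(
  series=[
    [70,[-0.2,-0.07,-0.5],[0,0,-0.2]],
    [60,[0,0,-0.5],[0,0,0]],
    [60,[0,0,-0.5],[0,0,0]],
    [55,[0,0,-0.4],[0,0,0]],
    [50,[0,0,-0.25],[0,0,0]],
    [46,[0,0,-0.13],[0,0,0]],
    [44,[0,0,0],[0,0,0]],
    [44,[0,0,0],[0,0,0]],
  ],
)

```text
clock: 6.3
eef_pos: [450.8, -304.6, 40.2]
tool_rot: [3.141, -0.001, 0.088]
force: [0.2, -0.7, -0.1]
width: 43.6
gripper_force: 0.0
```

send_rows(
  series=[
    [41.5,[0,0,-0.08],[0,0,0]],
    [41,[0,0,0],[0,0,0]],
    [41,[0,0,0],[0,0,0]],
  ],
)

```text
clock: 6.68
eef_pos: [450.3, -304.4, 34.8]
tool_rot: [3.142, -0.0, 0.087]
force: [0.4, 0.2, -0.8]
width: 41.1
gripper_force: 0.0
```

Run:
```python
from fit import *
d=load('wrist'); cv2.imwrite('pics/wg.png',cv2.resize(d['img'][140:350,150:360,::-1],(600,600),interpolation=cv2.INTER_CUBIC))
print(sensors.read_state())
hsv=cv2.cvtColor(d['img'],cv2.COLOR_RGB2HSV); m=cv2.inRange(hsv,(3,120,80),(15,255,255))
n,l,st,c=cv2.connectedComponentsWithStats(m)
for i in range(1,n):
    if st[i,4]>300: print(st[i],c[i])
```

```text
{'clock': 6.725, 'qpos': array([ 0.26330797,  0.86064191,  0.4413511 ,  1.97022202, -0.7702504 ,
        0.48376008, -0.21198481]), 'qd': array([-0.00083876, -0.00085996, -0.00135001,  0.00059684, -0.00063247,
        0.00185075, -0.00150807]), 'tau': array([-8.41784145e-03, -5.30745006e+01,  7.68962860e+00, -7.68720120e+00,
        5.88011593e-03,  2.99755760e-03,  5.01479263e-06]), 'eef_pos': array([ 450.31888179, -304.45234355,   34.80278277]), 'tool_rot': array([ 3.14144166e+00, -1.35686442e-04,  8.71906853e-02]), 'force': array([ 0.25502244,  1.04713911, -1.32594393]), 'torque': array([-0.01328615, -0.01355744,  0.00189925]), 'gripper_force': 0.0, 'width': 41.02482057150488}
[  399   104   113   150 10137] [466.84640426 182.25628884]
[ 217  210   77   87 6250] [255.2192 253.364 ]
```

View pics/wg.png

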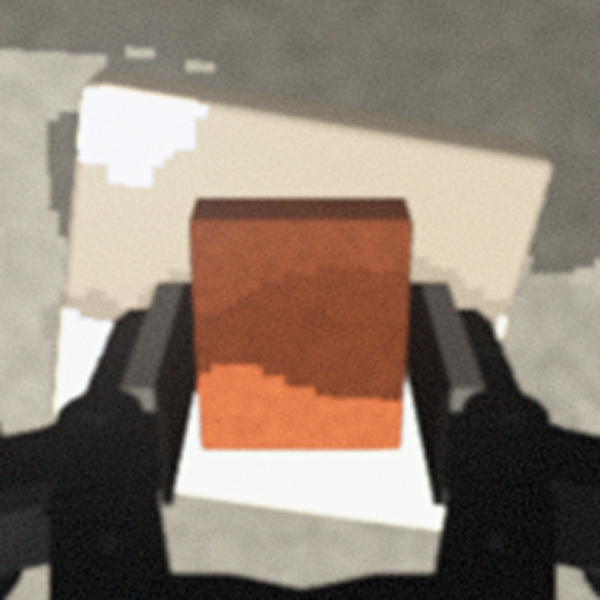

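The tile lies squarely between the pads, with its top face spanning crop x 191–411 and y 219–447. I'll close in small steps.

send_rows(
  series=[
    [40,[0,0,0],[0,0,0]],
    [40,[0,0,0],[0,0,0]],
  ],
)

```text
clock: 6.98
eef_pos: [450.3, -304.3, 34.8]
tool_rot: [-3.142, -0.0, 0.087]
force: [-0.4, -0.0, -0.8]
width: 40.3
gripper_force: 0.1
```

send_rows(
  series=[
    [39.5,[0,0,0],[0,0,0]],
    [39.5,[0,0,0],[0,0,0]],
  ],
)

```text
clock: 7.22
eef_pos: [450.3, -304.4, 34.8]
tool_rot: [-3.142, -0.0, 0.087]
force: [0.1, 0.6, 1.1]
width: 39.5
gripper_force: 9.7
```

Run:
```python
from fit import *
d=load('wrist'); d=dict(np.load('wrist.npz'))
for p in((191,219),(411,219),(402,447),(202,447)):
    u,v=(p[0]+.5)/600*210-.5+150,(p[1]+.5)/600*210-.5+140
    print(loc((450.3,-304.4,.0872),atz(d,u,v,27)))
```

```text
[25.88059684 19.96506293]
[ 25.89053987 -18.55116815]
[-22.49959665 -19.00814173]
[-22.50631673  20.047365  ]
```

send_rows(
  series=[
    [39.2,[0,0,0],[0,0,0]],
    [39.2,[0,0,0],[0,0,0]],
  ],
)

```text
clock: 7.52
eef_pos: [450.4, -304.3, 34.9]
tool_rot: [-3.142, -0.0, 0.087]
force: [-1.3, 0.7, 3.5]
width: 39.3
gripper_force: 15.5
```

send_rows(
  series=[
    [39.2,[0,0,0.1],[0,0,0]],
    [39.2,[0,0,0.3],[0,0,0]],
    [39.2,[0,0,0.5],[0,0,0]],
    [39.2,[0.1,0.2,0.5],[0,0,0]],
    [39.2,[0.3,0.5,0.3],[0,0,0.3]],
    [39.2,[0.4,0.6,0.1],[0,0,0.3]],
    [39.2,[0.4,0.6,0],[0,0,0.4]],
    [39.2,[0.4,0.6,0],[0,0,0.4]],
  ],
)

```text
clock: 8.52
eef_pos: [547.2, -153.2, 144.2]
tool_rot: [3.141, -0.001, 0.21]
force: [0.5, -0.2, -1.3]
width: 39.3
gripper_force: 15.4
```

send_rows(
  series=[
    [39.2,[0.4,0.6,0],[0,0,0.3]],
    [39.2,[0.4,0.6,0],[0,0,0.2]],
    [39.2,[0.4,0.6,0],[0,0,0.05]],
    [39.2,[0.3,0.5,0],[0,0,0]],
    [39.2,[0.1,0.2,0],[0,0,0]],
    [39.2,[0,0,0],[0,0,0]],
    [39.2,[0,0,0],[0,0,0]],
  ],
)

```text
clock: 9.4
eef_pos: [641.4, -6.7, 143.2]
tool_rot: [3.14, 0.001, 0.255]
force: [-0.1, -0.2, -0.7]
width: 39.5
gripper_force: 15.4
```

Run:
```python
from fit import *
s0=sensors.read_state(); print(s0['eef_pos'],s0['tool_rot'],s0['width'],s0['gripper_force'])
d=load('wrist'); np.savez('w_place.npz',**d); cv2.imwrite('pics/wpl.png',cv2.resize(d['img'][:,:,::-1],(800,600),interpolation=cv2.INTER_CUBIC))
```

```text
[641.42574858  -6.7046522  143.15527715] [3.14029848e+00 7.62587770e-04 2.54723700e-01] 39.476846292292606 15.40494829416275
```

View pics/wpl.png

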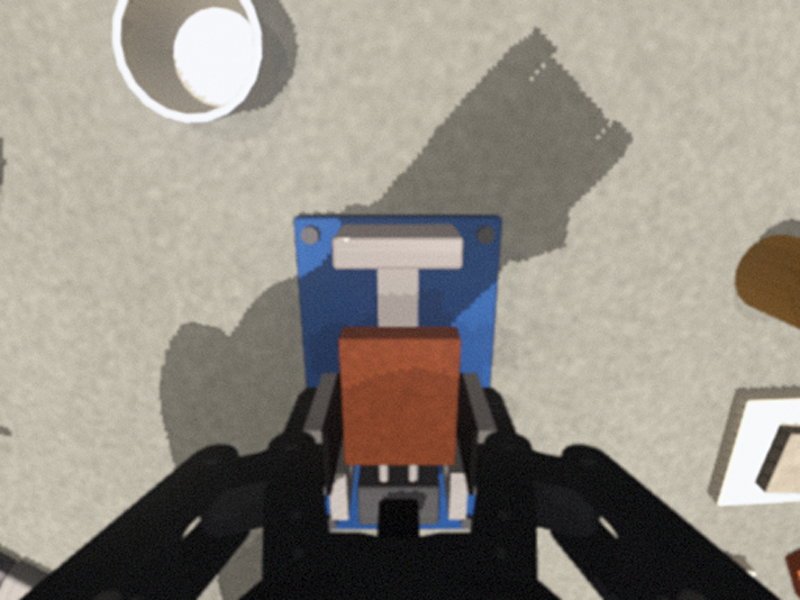

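The held tile's top face has corners at (340,338), (460,338), (457,466) and (343,466). The stop's front top edge runs from (333,268) to (462,268), the bed spans x 378–419, and the plate's rear corners are at (294,216) and (502,218).

Run:
```python
from fit import *
d=dict(np.load('w_place.npz'))
L=[(90,60,12),(90,-60,12),(70,32,55),(70,-32,55),(70,11,35),(70,-11,35)]
P=[(294,216),(502,218),(333,268),(462,268)]
v,r=fit(d,L[:4],P,[598,-18,.256]); print('vice',v,np.degrees(v[2]),r)
v2,r=fit(d,L[2:4],P[2:4],[598,-18,.256]); print('vice stop only',v2,np.degrees(v2[2]),r)
for p in((378,326),(419,326),(378,271),(419,271)): print('bed',loc(v,atz(d,*s(p),35)))
zt=143.2-34.8+27
Q=[atz(d,*s(p),zt) for p in((340,338),(460,338),(457,466),(343,466))]
c=np.mean(Q,0)[:2]; print('tile c',c,'in tool',loc((641.4,-6.7,.2547),c),[loc((641.4,-6.7,.2547),q) for q in Q])
for vv in (v,v2,(599.6,-17.2,.2586)): print('tile in vice',loc(vv,c))
M=d['world_to_cam']
```

```text
vice [ 6.00371229e+02 -1.56919523e+01  2.47389086e-01] 14.174350553160682 [-1.3 -0.5  1.1 -0.8 -0.6  0.4  0.7  1. ]
vice stop only [ 6.00992955e+02 -1.59972526e+01  2.54507871e-01] 14.582226859761763 [-0.7  0.   0.7  0. ]
bed [32.121664   10.72102622]
bed [ 32.27959535 -12.10335662]
bed [63.70162981 10.47754127]
bed [ 63.85741956 -11.42411954]
tile c [642.46577031  -6.25616635] in tool [1.14321357 0.16098884] [array([26.0673946 , 19.37318366]), array([ 26.04941612, -19.01635818]), array([-23.79528702, -20.26954195]), array([-23.74866941,  20.55667183])]
tile in vice [43.12354897 -1.15931827]
tile in vice [42.5893702  -1.01427642]
tile in vice [44.2390758  -0.38201041]
```

send_rows(
  series=[
    [39.2,[0,0.01,-0.3],[0,0,0]],
    [39.2,[0,0,-0.4],[0,0,0]],
    [39.2,[0,0,-0.4],[0,0,0]],
    [39.2,[0,0,-0.2],[0,0,0]],
    [39.2,[0,0,-0.1],[0,0,0]],
    [39.2,[0,0,0],[0,0,0]],
    [39.2,[0,0,0],[0,0,0]],
  ],
)

```text
clock: 10.32
eef_pos: [642.9, -3.9, 59.5]
tool_rot: [3.141, -0.001, 0.257]
force: [-1.0, -0.0, -0.6]
width: 39.3
gripper_force: 15.4
```

Run:
```python
from fit import *
s0=sensors.read_state(); print(s0['eef_pos'],s0['tool_rot'],s0['width'],s0['gripper_force'],s0['force'])
d=load('wrist'); np.savez('w_place2.npz',**d); cv2.imwrite('pics/wpl2.png',cv2.resize(d['img'][100:350,120:390,::-1],(800,740),interpolation=cv2.INTER_CUBIC)[:600])
```

```text
[642.87797599  -3.89107768  59.45989117] [ 3.14112261e+00 -1.34756215e-03  2.57495039e-01] 39.26650338931396 15.395446121692657 [-1.00883466 -0.01346386 -0.55660304]
```

View pics/wpl2.png

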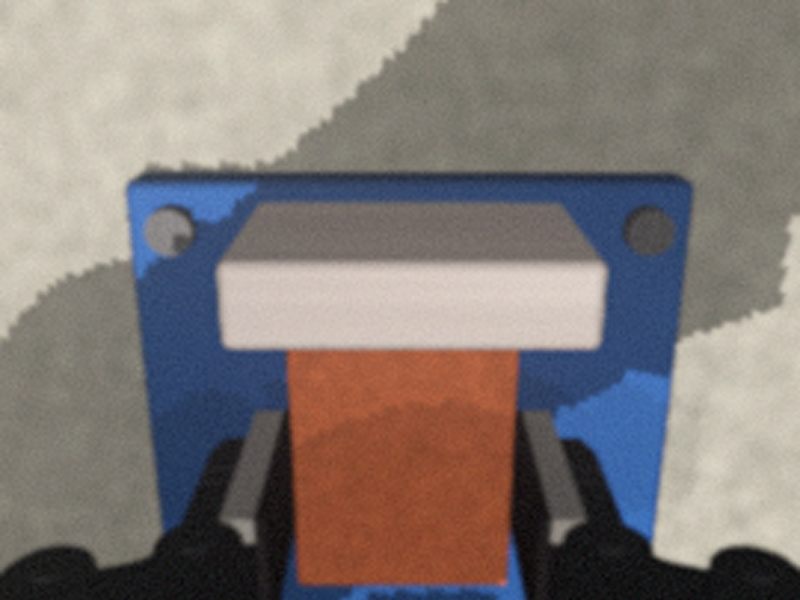

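The stop's front top edge runs from (219,348) to (604,348), and the tile's top spans x 289–519 with its near edge at y=585. So the tile sits about 1.4 mm off towards +y.

Run:
```python
from fit import *
d=dict(np.load('w_place2.npz'))
g=lambda p:((p[0]+.5)*270/800-.5+120,(p[1]+.5)*250/740-.5+100)
A=[atz(d,*g(p),55)[:2] for p in((219,348),(604,348),(607,264),(218,264))]
zt=59.4-34.8+27
B=[atz(d,*g(p),zt)[:2] for p in((298,585),(508,585))]
C=[atz(d,*g(p),zt)[:2] for p in((289.5,362),(518.5,362))]
e=A[0]-A[1]; th=np.arctan2(-e[0],e[1]); print('stop yaw',np.degrees(th),np.linalg.norm(e))
o=(A[0]+A[1])/2; fr=(o[0],o[1],.2565)
for q in A+B+C: print(loc(fr,q))
```

```text
stop yaw 14.736658257397341 63.576314740766875
[-2.23536635e-02  3.17881495e+01]
[ 2.23536635e-02 -3.17881495e+01]
[ 14.59960013 -31.13607145]
[14.54175453 30.95199815]
[-50.14360716  21.15345263]
[-50.12524733 -18.47546939]
[-4.04909611 20.71662936]
[ -4.01898401 -18.24626946]
```

send_rows(
  series=[
    [39.2,[-0.014,-0.026,0],[0,0,0]],
    [39.2,[0,0,0],[0,0,0]],
    [39.2,[0,0,-0.03],[0,0,0]],
    [39.2,[0,0,-0.02],[0,0,0]],
    [39.2,[0,0,0],[0,0,0]],
    [39.2,[0,0,0],[0,0,0]],
  ],
)

```text
clock: 11.12
eef_pos: [641.5, -5.3, 55.7]
tool_rot: [3.142, 0.0, 0.257]
force: [0.7, -0.3, -0.3]
width: 39.1
gripper_force: 15.4
```

send_rows(
  series=[
    [39.2,[0,0,-0.01],[0,0,0]],
    [39.2,[0,0,0],[0,0,0]],
    [39.2,[0,0,0],[0,0,0]],
  ],
)

```text
clock: 11.5
eef_pos: [641.5, -5.3, 55.1]
tool_rot: [3.142, -0.0, 0.258]
force: [0.6, 0.4, 0.3]
width: 39.4
gripper_force: 15.4
```

send_rows(
  series=[
    [39.2,[0,0,-0.007],[0,0,0]],
    [39.2,[0,0,0],[0,0,0]],
    [39.2,[0,0,0],[0,0,0]],
  ],
)

```text
clock: 11.88
eef_pos: [641.5, -5.4, 54.9]
tool_rot: [3.142, -0.0, 0.257]
force: [-1.3, 0.6, 2.0]
width: 39.5
gripper_force: 15.7
```

send_rows(
  series=[
    [39.2,[0,0,-0.006],[0,0,0]],
    [39.2,[0,0,0],[0,0,0]],
    [39.2,[0,0,0],[0,0,0]],
  ],
)

```text
clock: 12.25
eef_pos: [641.5, -5.3, 54.9]
tool_rot: [-3.141, -0.0, 0.257]
force: [-1.3, 0.4, 4.9]
width: 39.3
gripper_force: 16.0
```

Contact at the expected height, with about 5 N of force. Releasing and lifting.

send_rows(
  series=[
    [39.6,[0,0,0.004],[0,0,0]],
    [40,[0,0,0],[0,0,0]],
    [41,[0,0,0],[0,0,0]],
    [44,[0,0,0],[0,0,0]],
    [50,[0,0,0],[0,0,0]],
    [56,[0,0,0],[0,0,0]],
    [56,[0,0,0.3],[0,0,0]],
    [56,[0,0,0.5],[0,0,0]],
  ],
)

```text
clock: 13.25
eef_pos: [641.0, -5.4, 103.3]
tool_rot: [-3.141, 0.001, 0.257]
force: [-0.1, -0.1, -0.8]
width: 56.0
gripper_force: 0.0
```

send_rows(
  series=[
    [56,[0,0,0.5],[0,0,0]],
    [56,[0,0,0.3],[0,0,0]],
    [56,[-0.6,-0.15,0],[0,0,0]],
    [56,[-0.6,-0.15,0],[0,0,0]],
    [50,[0,0,0],[0,0,0]],
    [50,[0,0,0],[0,0,0]],
  ],
)

```text
clock: 14.0
eef_pos: [570.4, -23.0, 151.1]
tool_rot: [3.142, -0.002, 0.258]
force: [0.4, 0.3, 0.1]
width: 49.9
gripper_force: 0.0
```

Run:
```python
from fit import *
s0=sensors.read_state(); print(s0['eef_pos'],s0['tool_rot'],s0['width'],s0['force'])
d=load('wrist'); np.savez('w_jaw.npz',**d); cv2.imwrite('pics/wj.png',cv2.resize(d['img'][96:336,96:416,::-1],(800,600),interpolation=cv2.INTER_CUBIC))
```

```text
[570.38795068 -23.00403675 151.09234415] [ 3.14151033e+00 -1.55997528e-03  2.57864721e-01] 49.92539564195381 [0.43261081 0.32032297 0.1136079 ]
```

View pics/wj.png

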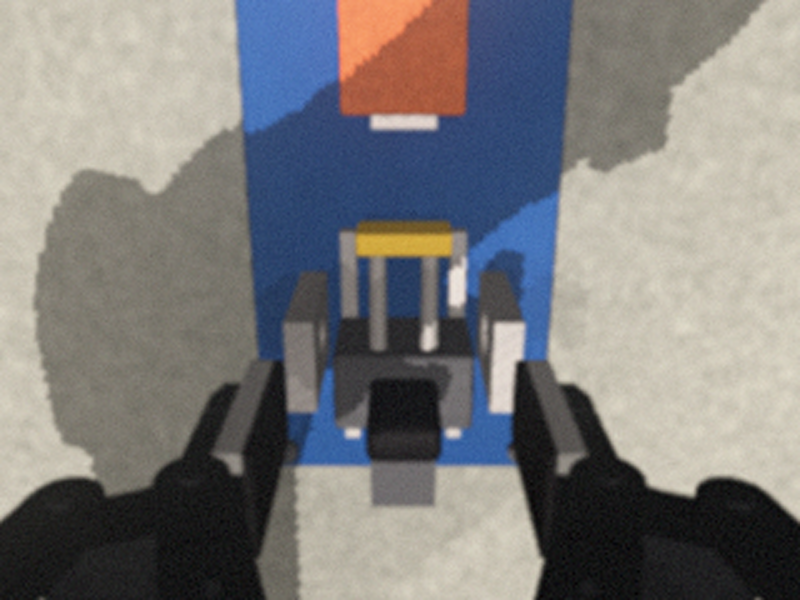

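The tile lies flat and free on the bed (near edge at y=114, centre at x=403). The yellow pad's front edge is near y=230, the grip top is near (404,445), and both eyelet plates are visible.

Run:
```python
from fit import *
d=dict(np.load('w_place2.npz'))
g2=lambda p:((p[0]+.5)*270/800-.5+120,(p[1]+.5)*250/740-.5+100)
A=[atz(d,*g2(p),55)[:2] for p in((219,348),(604,348))]; th=.2565
o=(A[0]+A[1])/2; V=np.array([*(o-70*np.array([np.cos(th),np.sin(th)])),th]); print('V',V); np.save('V.npy',V)
d=dict(np.load('w_jaw.npz')); g=lambda p:((p[0]+.5)*.4-.5+96,(p[1]+.5)*.4-.5+96)
for n,p,z in(('tile near L',(340,114),47),('tile near R',(467,114),47),('pad front L',(357,230),52),('pad front R',(452,230),52),('pad back',(404,257),52),('block front L',(335,355),52),('block front R',(473,355),52),('grip f',(369,432),84),('grip f',(440,432),84),('grip b',(404,461),84),('plate+ rear',(287,320),60),('plate+ top',(328,272),60),('plate-',(480,272),60),('plate-',(524,322),60),('plate',(240,466),12),('plate',(548,466),12)):
    print(n,np.round(loc(V,atz(d,*g(p),z)),1))
# depth-based grip top
print('grip depth pts',[np.round([*loc(V,dep(d,*g((404,y)))),dep(d,*g((404,y)))[2]],1) for y in (360,380,400,420,435,445,455,470)])
```

```text
V [ 6.01408975e+02 -1.59401192e+01  2.56500000e-01]
tile near L [17.4 20.3]
tile near R [ 17.5 -20. ]
pad front L [-19.6  15.2]
pad front R [-19.5 -15.8]
pad back [-28.9  -0.1]
block front L [-65.   23.7]
block front R [-65.  -24.2]
grip f [-75.1  10.8]
grip f [-75.1 -11.3]
grip b [-85.7  -0.1]
plate+ rear [-48.1  38.3]
plate+ top [-31.2  24.3]
plate- [-31.1 -24.5]
plate- [-48.7 -39.7]
plate [-140.    70.7]
plate [-139.8  -63.6]
grip depth pts [array([-67.5,  -0.3,  50.9]), array([-74.1,  -0.3,  53.2]), array([-74.1,  -0.2,  66.6]), array([-74.3,  -0.1,  78.4]), array([-77.2,  -0.1,  82.5]), array([-80.6,  -0.1,  82.9]), array([-84.5,  -0.1,  82.6]), array([-111.6,   -0.4,   53.2])]
```

send_rows(
  series=[
    [36,[-0.4,-0.11,0],[0,0,0]],
    [36,[-0.38,-0.11,0],[0,0,0]],
    [36,[0,0,-0.3],[0,0,0]],
    [36,[0,0,-0.4],[0,0,0]],
    [36,[0,0,-0.3],[0,0,0]],
    [36,[0,0,-0.2],[0,0,0]],
    [30,[0,0,0],[0,0,0]],
    [28,[0,0,0],[0,0,0]],
  ],
)

```text
clock: 15.05
eef_pos: [523.3, -36.7, 79.0]
tool_rot: [3.141, -0.001, 0.258]
force: [-0.6, 0.2, -0.2]
width: 28.3
gripper_force: 0.0
```

send_rows(
  series=[
    [25,[0,0,0],[0,0,0]],
    [24,[0,0,0],[0,0,0]],
    [23.5,[0,0,0],[0,0,0]],
    [23,[0,0,0],[0,0,0]],
    [23,[0,0,0],[0,0,0]],
  ],
)

```text
clock: 15.68
eef_pos: [523.2, -36.8, 79.2]
tool_rot: [3.141, -0.001, 0.257]
force: [0.7, -1.2, 4.3]
width: 23.5
gripper_force: 23.2
```

send_rows(
  series=[
    [22.5,[0.05,0.013,0],[0,0,0]],
    [22.5,[0.1,0.026,0],[0,0,0]],
    [22.5,[0.1,0.026,0],[0,0,0]],
    [22.5,[0.1,0.026,0],[0,0,0]],
    [22.5,[0.1,0.026,0],[0,0,0]],
    [22.5,[0.05,0.013,0],[0,0,0]],
    [22.5,[0,0,0],[0,0,0]],
    [22.5,[0,0,0],[0,0,0]],
  ],
)

```text
clock: 16.68
eef_pos: [550.6, -29.7, 79.2]
tool_rot: [-3.141, 0.003, 0.257]
force: [-6.3, -1.9, 10.7]
width: 23.5
gripper_force: 34.9
```

```bash
cat > chk.py <<'E'
from fit import *
V=np.load('V.npy'); s0=sensors.read_state(); print(np.round(s0['eef_pos'],1),np.round(s0['tool_rot'],3),s0['width'],s0['gripper_force'],np.round(s0['force'],1),'grip local',loc(V,s0['eef_pos']))
d=load('wrist'); hsv=cv2.cvtColor(d['img'],cv2.COLOR_RGB2HSV)
def comp(m,nm):
    n,l,st,c=cv2.connectedComponentsWithStats(m)
    for i in range(1,n):
        if st[i,4]>60: print(nm,st[i].tolist(),np.round(c[i],1))
comp(cv2.inRange(hsv,(20,120,80),(35,255,255)),'yel'); comp(cv2.inRange(hsv,(3,120,60),(15,255,255)),'tile')
E
python3 chk.py
python3 - <<'E'
import cv2,numpy as np
d=dict(np.load('wrist.npz')); im=d['img']
for c in (240,256,270): print(c,[tuple(int(x) for x in im[r,c]) for r in range(100,330,6)])
E
```

```text
[550.6 -29.7  79.2] [-3.141e+00  3.000e-03  2.570e-01] 23.541715221250584 34.947699308395386 [-6.3 -1.9 10.7] grip local [-52.67309938  -0.38572226]
yel [226, 140, 59, 17, 907] [255.5 148.7]
tile [216, 25, 79, 97, 6417] [254.7  78.6]
240 [(253, 179, 117), (246, 150, 96), (199, 107, 73), (205, 114, 77), (238, 231, 225), (247, 239, 233), (73, 88, 134), (178, 139, 61), (239, 207, 85), (238, 202, 81), (182, 168, 162), (174, 164, 159), (178, 169, 165), (181, 171, 163), (177, 171, 164), (178, 170, 166), (171, 163, 156), (175, 166, 163), (172, 164, 158), (170, 163, 156), (67, 62, 67), (85, 83, 86), (79, 77, 76), (29, 28, 27), (24, 21, 24), (24, 19, 25), (27, 26, 30), (28, 27, 33), (25, 25, 26), (31, 31, 28), (24, 22, 23), (139, 131, 131), (137, 130, 132), (133, 130, 131), (140, 134, 134), (72, 117, 187), (216, 213, 195), (212, 210, 192), (216, 213, 197)]
256 [(206, 111, 73), (204, 109, 70), (208, 111, 75), (211, 119, 81), (235, 222, 212), (245, 237, 232), (78, 89, 138), (178, 139, 61), (238, 205, 81), (237, 198, 77), (64, 84, 133), (60, 88, 135), (60, 86, 134), (56, 84, 135), (53, 83, 130),
[... 286 characters left out ...]
8, 129), (73, 120, 188), (223, 217, 200), (214, 209, 191), (222, 215, 199)]
270 [(212, 116, 74), (203, 109, 73), (210, 113, 71), (209, 113, 76), (233, 219, 213), (246, 238, 233), (76, 90, 135), (176, 140, 58), (239, 206, 84), (237, 202, 80), (170, 160, 153), (171, 164, 156), (165, 158, 150), (169, 161, 155), (166, 157, 151), (167, 157, 154), (166, 157, 154), (163, 155, 150), (163, 155, 149), (168, 160, 155), (59, 59, 60), (72, 72, 75), (78, 78, 78), (19, 19, 21), (19, 21, 24), (24, 21, 26), (13, 18, 17), (24, 21, 22), (24, 23, 22), (28, 24, 25), (19, 17, 19), (134, 130, 130), (133, 132, 129), (134, 130, 133), (136, 137, 133), (73, 118, 190), (223, 216, 201), (212, 207, 189), (222, 215, 200)]
```

```bash
cat >> chk.py <<'E'
g=d['img'].astype(float)
def edge(ch,c0,c1,r0,r1,sign):
    p=g[r0:r1,c0:c1,ch].mean(1); dd=np.diff(p)*sign; i=int(np.argmax(dd)); 
    a=dd[max(i-1,0):i+2]; return r0+max(i-1,0)+(a*np.arange(len(a))).sum()/a.sum()+.5
yr=cv2.boundingRect(cv2.inRange(hsv,(20,120,80),(35,255,255))[60:260].copy()); r=yr[1]+60
e1=edge(2,240,270,r-8 if r>68 else 60,r+12,1) if 0 else edge(0,240,270,r,r+10,1)
pf=loc(V,atz(d,255,e1,52)); pb=loc(V,atz(d,255,r+yr[3]-.5,52))
ty=edge(2,240,270,max(r-40,50),r-1,1)
print('pad rows',r,r+yr[3],'front row',e1,'pad front x',pf,'back',pb,'q',25-pf[0]); print('tile near row',ty,loc(V,atz(d,255,ty,47)),'col means B',np.round(g[max(r-14,0):r+10,240:270].mean(1)).astype(int).tolist())
E
python3 chk.py
```

```text
[550.6 -29.6  79.2] [-3.141e+00  3.000e-03  2.570e-01] 23.449324529811896 34.945204854011536 [-6.2 -1.6 10.2] grip local [-52.65081616  -0.36172727]
yel [226, 140, 59, 17, 902] [255.4 148.7]
tile [216, 28, 79, 94, 6406] [254.7  78.7]
pad rows 140 157 front row 142.36232149395826 pad front x [7.10504891 0.28915247] back [-0.43931794  0.29004503] q 17.894951087272894
tile near row 122.34093113482056 [16.99481333  0.29802894] col means B [[244, 235, 231], [244, 236, 231], [244, 236, 231], [244, 236, 232], [246, 238, 233], [242, 231, 224], [186, 171, 177], [103, 102, 132], [74, 82, 125], [75, 85, 130], [75, 87, 134], [79, 90, 131], [100, 97, 110], [130, 107, 76], [143, 110, 53], [148, 114, 50], [177, 138, 58], [223, 180, 72], [239, 205, 83], [242, 211, 87], [241, 211, 87], [240, 208, 85], [239, 208, 85], [238, 205, 83]]
```

send_rows(
  series=[
    [22.5,[0.04,0.011,0],[0,0,0]],
    [22.5,[0.04,0.011,0],[0,0,0]],
    [22.5,[0.04,0.01,0],[0,0,0]],
    [22.5,[0.04,0.01,0],[0,0,0]],
    [22.5,[0,0,0],[0,0,0]],
    [22.5,[0,0,0],[0,0,0]],
  ],
)

```text
clock: 17.52
eef_pos: [559.9, -27.2, 79.2]
tool_rot: [-3.141, 0.004, 0.257]
force: [-6.1, -1.9, 11.1]
width: 23.2
gripper_force: 35.0
```

```bash
python3 chk.py
```

```text
[559.9 -27.2  79.2] [-3.141  0.004  0.257] 23.16149968243717 35.01887083053589 [-6.1 -1.9 11.1] grip local [-43.02807197  -0.3640177 ]
yel [226, 142, 60, 15, 874] [255.4 149. ]
tile [217, 52, 77, 89, 6035] [255.   99.2]
pad rows 142 157 front row 142.7521186440678 pad front x [16.54623204  0.28896409] back [9.20752021 0.29015786] q 8.45376795895859
tile near row 116.49999999999996 [29.66918519  0.29766296] col means B [[203, 110, 72], [204, 111, 72], [204, 111, 72], [204, 111, 73], [204, 111, 73], [204, 111, 72], [205, 113, 73], [205, 113, 74], [205, 112, 73], [204, 112, 73], [199, 108, 71], [181, 100, 65], [152, 94, 53], [145, 106, 48], [177, 137, 54], [224, 179, 69], [240, 205, 81], [242, 211, 85], [241, 210, 84], [240, 208, 83], [239, 207, 82], [239, 206, 82], [238, 205, 81], [238, 205, 81]]
```

send_rows(
  series=[
    [22.5,[0.016,0.004,0],[0,0,0]],
    [22.5,[0.016,0.004,0],[0,0,0]],
    [22.5,[0,0,0],[0,0,0]],
    [22.5,[0,0,0],[0,0,0]],
  ],
)

```text
clock: 18.08
eef_pos: [561.4, -26.8, 79.2]
tool_rot: [-3.14, 0.004, 0.257]
force: [-7.4, -2.1, 11.9]
width: 23.6
gripper_force: 35.1
```

send_rows(
  series=[
    [22.5,[0.016,0.004,0],[0,0,0]],
    [22.5,[0,0,0],[0,0,0]],
    [22.5,[0,0,0],[0,0,0]],
  ],
)

```text
clock: 18.45
eef_pos: [562.3, -26.6, 79.3]
tool_rot: [-3.14, 0.004, 0.257]
force: [-8.5, -1.8, 12.2]
width: 23.3
gripper_force: 35.2
```

send_rows(
  series=[
    [22.5,[0.016,0.004,0],[0,0,0]],
    [22.5,[0,0,0],[0,0,0]],
    [22.5,[0,0,0],[0,0,0]],
  ],
)

```text
clock: 18.82
eef_pos: [562.9, -26.4, 79.2]
tool_rot: [-3.14, 0.005, 0.256]
force: [-8.7, -2.2, 12.8]
width: 23.3
gripper_force: 35.3
```

```bash
python3 chk.py
```

```text
[562.9 -26.4  79.2] [-3.14   0.005  0.256] 23.291674723298723 35.259257555007935 [-8.7 -2.2 12.8] grip local [-39.87310619  -0.38381898]
yel [226, 144, 59, 16, 862] [255.4 151.1]
tile [217, 56, 77, 88, 5874] [255.  103.1]
pad rows 144 160 front row 144.81992337164752 pad front x [18.60355808  0.28587475] back [10.72747122  0.28851106] q 6.396441921057644
tile near row 121.18749999999999 [30.37420521  0.29502199] col means B [[201, 109, 71], [202, 109, 72], [203, 111, 73], [203, 110, 73], [203, 110, 72], [203, 111, 73], [203, 110, 73], [204, 111, 74], [203, 111, 73], [203, 110, 72], [203, 110, 73], [198, 106, 71], [179, 102, 64], [155, 104, 53], [168, 129, 52], [215, 171, 65], [237, 200, 78], [240, 209, 83], [240, 209, 83], [240, 208, 84], [239, 206, 81], [238, 206, 81], [238, 205, 82], [237, 203, 80]]
```

send_rows(
  series=[
    [22.5,[0.016,0.004,0],[0,0,0]],
    [22.5,[0,0,0],[0,0,0]],
    [22.5,[0,0,0],[0,0,0]],
  ],
)

```text
clock: 19.25
eef_pos: [563.6, -26.2, 79.2]
tool_rot: [-3.14, 0.005, 0.256]
force: [-9.7, -1.9, 13.7]
width: 23.1
gripper_force: 35.3
```

send_rows(
  series=[
    [22.5,[0.016,0.004,0],[0,0,0]],
    [22.5,[0,0,0],[0,0,0]],
    [22.5,[0,0,0],[0,0,0]],
  ],
)

```text
clock: 19.62
eef_pos: [564.2, -26.1, 79.2]
tool_rot: [-3.14, 0.006, 0.256]
force: [-9.9, -1.8, 14.8]
width: 23.7
gripper_force: 35.4
```

```bash
python3 chk.py
```

```text
[564.2 -26.1  79.2] [-3.14   0.006  0.256] 23.746448886145288 35.42115390300751 [-9.9 -1.8 14.8] grip local [-38.5743968   -0.39884661]
yel [226, 146, 60, 16, 868] [255.5 153.8]
tile [217, 61, 77, 85, 5511] [255.  107.6]
pad rows 146 162 front row 146.93075578855397 pad front x [18.76387013  0.28360096] back [10.91479381  0.28738272] q 6.236129865850515
tile near row 111.1857142857143 [36.79651163  0.28997431] col means B [[201, 109, 71], [202, 110, 72], [202, 110, 72], [202, 110, 72], [203, 111, 72], [203, 111, 73], [203, 111, 72], [204, 112, 73], [204, 112, 73], [203, 110, 72], [203, 111, 73], [198, 107, 71], [178, 97, 64], [148, 93, 52], [156, 117, 50], [200, 157, 59], [233, 190, 73], [240, 206, 81], [241, 210, 84], [240, 207, 81], [239, 207, 82], [238, 204, 79], [238, 205, 80], [237, 203, 79]]
```

send_rows(
  series=[
    [22.5,[0.016,0.004,0],[0,0,0]],
    [22.5,[0.016,0.004,0],[0,0,0]],
    [22.5,[0,0,0],[0,0,0]],
    [22.5,[0,0,0],[0,0,0]],
  ],
)

```text
clock: 20.18
eef_pos: [565.5, -25.8, 79.2]
tool_rot: [-3.139, 0.007, 0.256]
force: [-11.2, -2.7, 15.2]
width: 23.0
gripper_force: 35.6
```

```bash
python3 chk.py | grep -v B
python3 - <<'E'
from h import *
d=get_image('scene'); im=d['img']
V=np.load('V.npy'); c,s=np.cos(V[2]),np.sin(V[2])
u,v=proj(d,(V[0]-50*c,V[1]-50*s,40)); print(u,v)
u,v=int(u),int(v); cv2.imwrite('pics/sc_v.png',cv2.resize(im[v-60:v+60,u-80:u+80,::-1],(800,600),interpolation=cv2.INTER_CUBIC))
E
```

```text
[565.5 -25.8  79.2] [-3.139  0.007  0.256] 23.04950278520799 35.5681836605072 [-11.2  -2.7  15.2] grip local [-37.23930728  -0.41939301]
yel [226, 149, 59, 15, 864] [255.4 156. ]
tile [217, 63, 77, 85, 5588] [255.1 109. ]
pad rows 149 164 front row 149.77287149656266 pad front x [18.54685305  0.28228259] back [11.11446973  0.2868692 ] q 6.453146952763468
236.81230158110614 200.25385925908608
```

send_rows(
  series=[
    [22.5,[0.018,0.005,0],[0,0,0]],
    [22.5,[0,0,0],[0,0,0]],
    [22.5,[0,0,0],[0,0,0]],
    [22.5,[0,0,0],[0,0,0]],
  ],
)

```text
clock: 20.78
eef_pos: [566.2, -25.6, 79.2]
tool_rot: [-3.139, 0.008, 0.256]
force: [-12.6, -3.0, 15.8]
width: 23.3
gripper_force: 35.7
```

```bash
python3 chk.py | grep -v B; python3 -c "
from h import *
import time
F=[]
for i in range(6): get_image('wrist'); F.append(sensors.read_state()['force'])
print(np.mean(F,0),np.std(F,0))"
```

```text
[566.2 -25.6  79.2] [-3.139  0.008  0.256] 23.326636353293836 35.65646946430206 [-12.6  -3.   15.8] grip local [-36.53587468  -0.37592914]
yel [226, 150, 59, 15, 861] [255.5 157. ]
tile [217, 62, 77, 88, 5702] [255.  109.7]
pad rows 150 165 front row 150.83477011494253 pad front x [18.71169943  0.28002979] back [11.29706037  0.28535317] q 6.288300565083542
[-12.09812794  -2.54930235  16.35312385] [0.1841701  0.36649255 0.29890567]
```

send_rows(
  series=[
    [24,[0,0,0],[0,0,0]],
    [26,[0,0,0],[0,0,0]],
    [32,[0,0,0],[0,0,0]],
    [38,[0,0,0.3],[0,0,0]],
    [40,[0,0,0.5],[0,0,0]],
    [40,[0,0,0.5],[0,0,0]],
    [40,[0,0,0],[0,0,0]],
    [40,[0,0,0],[0,0,0]],
  ],
)

```text
clock: 22.12
eef_pos: [570.9, -23.6, 156.7]
tool_rot: [-3.141, -0.0, 0.258]
force: [-0.0, -0.4, -0.4]
width: 40.1
gripper_force: 0.0
```

```bash
python3 chk.py | grep -v B
python3 - <<'E'
from h import *
from fit import loc
d=dict(np.load('wrist.npz')); V=np.load('V.npy')
# grip depth profile near local x -35 and plates
M=np.array(d['world_to_cam']); R,t=M[:3,:3],M[:3,3]
uu,vv=np.meshgrid(np.arange(150,360),np.arange(100,340)); P=[]
for u,v in zip(uu.ravel(),vv.ravel()):
    z=d['depth'][v,u]
    if z>0:
        p=R.T@(ray(d,u,v)*z-t); P.append([*loc(V,p),p[2]])
P=np.array(P); np.save('P.npy',P)
def rng(n,m): 
    q=P[m]; print(n,len(q),np.round(np.percentile(q,[2,50,98],axis=0),1).tolist() if len(q) else '')
rng('grip top',(abs(P[:,1])<14)&(P[:,2]>79)&(P[:,2]<90)&(abs(P[:,0]+36)<25))
rng('plate+',(abs(P[:,1]-35)<8)&(abs(P[:,2]-60)<3)&(P[:,0]<-20))
rng('plate-',(abs(P[:,1]+35)<8)&(abs(P[:,2]-60)<3)&(P[:,0]<-20))
rng('stop top',(abs(P[:,1])<36)&(abs(P[:,2]-55)<2)&(P[:,0]>60))
rng('pad top',(abs(P[:,1])<14)&(abs(P[:,2]-52)<2)&(P[:,0]>5)&(P[:,0]<25))
E
```

```text
[570.9 -23.6 156.7] [-3.141 -0.     0.258] 40.14864518555874 0.0 [-0.  -0.4 -0.4] grip local [-31.47609456   0.37581727]
yel [237, 140, 40, 10, 378] [256.6 144.4]
tile [231, 74, 52, 66, 3210] [256.  105.8]
pad rows 140 150 front row 140.65510597302506 pad front x [18.0274178   1.21562287] back [10.95979881  1.20774168] q 6.97258220086168
grip top 526 [[-42.0, -11.4, 79.7], [-35.4, 0.3, 82.7], [-29.7, 11.7, 84.1]]
plate+ 268 [[-81.6, 29.9, 57.5], [-59.0, 33.5, 58.9], [-49.0, 39.7, 60.1]]
plate- 225 [[-78.7, -39.8, 57.4], [-57.5, -34.5, 59.1], [-49.3, -30.1, 60.2]]
stop top 0 
pad top 324 [[11.1, -13.6, 50.0], [15.1, -0.4, 51.0], [18.5, 13.2, 52.6]]
```

send_rows(
  series=[
    [50,[-0.12,0.44,0],[0,0,1]],
    [50,[-0.12,0.44,0],[0,0,1]],
    [50,[-0.12,0.44,0],[0,0,1]],
    [50,[-0.12,0.44,0],[0,0,1]],
    [50,[-0.12,0.44,0],[0,0,1]],
    [50,[-0.12,0.44,0],[0,0,1]],
    [50,[-0.12,0.44,0],[0,0,1]],
    [50,[-0.12,0.44,0],[0,0,1]],
  ],
)

```text
clock: 23.18
eef_pos: [512.6, 188.1, 155.8]
tool_rot: [-3.141, 0.001, 0.959]
force: [0.1, 0.4, 0.2]
width: 49.8
gripper_force: 0.0
```

send_rows(
  series=[
    [50,[-0.13,0.44,0],[0,0,1]],
    [50,[-0.13,0.44,0],[0,0,1]],
    [50,[-0.13,0.44,0],[0,0,1]],
    [50,[-0.13,0.44,0],[0,0,1]],
    [50,[-0.13,0.44,0],[0,0,1]],
    [50,[-0.13,0.44,0],[0,0,1]],
    [50,[-0.12,0.37,0],[0,0,0.4]],
    [50,[0,0,0],[0,0,0]],
  ],
)

```text
clock: 24.18
eef_pos: [458.3, 370.2, 156.3]
tool_rot: [-3.141, -0.001, 1.518]
force: [0.2, -0.6, 0.2]
width: 49.8
gripper_force: 0.0
```

send_rows(
  series=[
    [40,[0,0,0],[0,0,0]],
    [40,[0,0,0],[0,0,0]],
  ],
)

```text
clock: 24.42
eef_pos: [460.1, 366.3, 156.6]
tool_rot: [3.141, 0.001, 1.512]
force: [-0.9, 0.8, 0.1]
width: 40.0
gripper_force: 0.0
```

```bash
cat > pin.py <<'E'
from fit import *
s0=sensors.read_state(); T=(*s0['eef_pos'][:2],s0['tool_rot'][2]); print(np.round(s0['eef_pos'],1),np.round(s0['tool_rot'],4),s0['width'],np.round(s0['force'],1))
d=load('wrist'); M=np.array(d['world_to_cam']); R,t=M[:3,:3],M[:3,3]
hsv=cv2.cvtColor(d['img'],cv2.COLOR_RGB2HSV)
m=cv2.inRange(hsv,(0,150,60),(6,255,255))|cv2.inRange(hsv,(176,150,60),(180,255,255)); n,l,st,c=cv2.connectedComponentsWithStats(m)
for i in range(1,n):
    if st[i,4]<150: continue
    ys,xs=np.nonzero(l==i); P=np.array([dep(d,x,y) for x,y in zip(xs,ys)]); zt=np.percentile(P[:,2],90)
    q=np.array([atz(d,x,y,zt)[:2] for x,y,p in zip(xs,ys,P) if abs(p[2]-zt)<3],np.float32)
    print(st[i].tolist(),np.round(c[i],1),'ztop',zt); r=cv2.minAreaRect(q); print(r,'tool',loc(T,r[0]))
E
python3 pin.py
```

```text
[460.1 366.3 156.6] [3.1412e+00 9.0000e-04 1.5117e+00] 39.987721437233525 [-0.9  0.8  0.1]
[246, 176, 19, 37, 632] [255.3 194.4] ztop 51.66375784266826
((460.10113525390625, 368.9661865234375), (28.73501205444336, 15.161283493041992), 87.17436981201172) tool [2.65521923 0.19757958]
```

send_rows(
  series=[
    [40,[0,0.025,-0.4],[0,0,0.1]],
    [40,[0,0,-0.5],[0,0,0]],
    [40,[0,0,-0.5],[0,0,0]],
    [40,[0,0,-0.3],[0,0,0]],
    [34,[0,0,-0.15],[0,0,0]],
    [28,[0,0,-0.09],[0,0,0]],
    [22,[0,0,0],[0,0,0]],
    [20,[0,0,0],[0,0,0]],
  ],
)

```text
clock: 25.48
eef_pos: [459.9, 369.7, 40.9]
tool_rot: [3.141, -0.001, 1.523]
force: [-0.3, 0.1, 1.2]
width: 20.2
gripper_force: 0.0
```

send_rows(
  series=[
    [18,[0,0,0],[0,0,0]],
    [16.5,[0,0,0],[0,0,0]],
    [15.5,[0,0,0],[0,0,0]],
    [15,[0,0,0],[0,0,0]],
    [14,[0,0,0],[0,0,0]],
    [14,[0,0,0],[0,0,0]],
  ],
)

```text
clock: 26.22
eef_pos: [459.6, 369.5, 40.4]
tool_rot: [3.141, -0.0, 1.523]
force: [1.1, 0.1, 3.5]
width: 14.8
gripper_force: 54.1
```

```bash
python3 pin.py
```

```text
[459.6 369.5  40.4] [ 3.1412e+00 -5.0000e-04  1.5228e+00] 14.781834001096449 [1.1 0.1 3.5]
[239, 238, 34, 71, 2211] [255.4 273.5] ztop 51.3035722076838
((459.6845397949219, 369.63275146484375), (29.142871856689453, 15.205488204956055), 87.2308578491211) tool [ 0.13018647 -0.03211481]
```

send_rows(
  series=[
    [14,[0,0,0.15],[0,0,0]],
    [14,[0,0,0.4],[0,0,0]],
    [14,[0,0,0.5],[0,0,0]],
    [14,[0,0,0.6],[0,0,0]],
    [14,[0.1,-0.5,0.5],[0,0,0.5]],
    [14,[0.15,-0.7,0],[0,0,0.6]],
    [14,[0.15,-0.8,0],[0,0,0.6]],
    [14,[0.15,-0.8,0],[0,0,0.6]],
  ],
)

```text
clock: 27.28
eef_pos: [492.3, 199.8, 169.4]
tool_rot: [-3.142, 0.0, 1.726]
force: [1.3, 0.3, -0.3]
width: 15.3
gripper_force: 53.7
```

send_rows(
  series=[
    [14,[0.15,-0.8,0],[0,0,0.6]],
    [14,[0.15,-0.8,0],[0,0,0.6]],
    [14,[0.15,-0.8,0],[0,0,0]],
    [14,[0.15,-0.8,0],[0,0,0]],
    [14,[0.15,-0.6,0],[0,0,0]],
    [14,[0.2,-0.2,0],[0,0,0]],
    [14,[0,0,0],[0,0,0]],
    [14,[0,0,0],[0,0,0]],
  ],
)

```text
clock: 28.28
eef_pos: [549.0, -36.4, 168.9]
tool_rot: [-3.141, -0.002, 1.831]
force: [-0.1, 0.1, -0.7]
width: 14.9
gripper_force: 53.7
```

```bash
python3 pin.py
python3 - <<'E'
from fit import *
d=dict(np.load('wrist.npz')); V=np.load('V.npy'); M=np.array(d['world_to_cam']); R,t=M[:3,:3],M[:3,3]
P=[]
for v in range(60,384):
    for u in range(120,400):
        z=d['depth'][v,u]
        if z>0:
            p=R.T@(ray(d,u,v)*z-t); P.append([*loc(V,p),p[2],u,v])
P=np.array(P)
def rng(n,m):
    q=P[m]; print(n,len(q),np.round(np.percentile(q,[2,50,98],axis=0),1).tolist() if len(q) else '')
for k in(1,-1):
    rng('plate%d'%k,(abs(P[:,1]-35*k)<9)&(abs(P[:,2]-59)<4)&(abs(P[:,0]+65)<30))
    rng('base%d'%k,(abs(P[:,1]-50*k)<15)&(abs(P[:,2]-12)<3)&(abs(P[:,0]+65)<100))
rng('grip',(abs(P[:,1])<16)&(P[:,2]>79)&(P[:,2]<90)&(abs(P[:,0]+36)<25))
# blue plate edge points
hsv=cv2.cvtColor(d['img'],cv2.COLOR_RGB2HSV); m=cv2.inRange(hsv,(100,120,40),(125,255,255)); n,l,st,c=cv2.connectedComponentsWithStats(m)
print([s.tolist() for s in st[1:] if s[4]>100])
cv2.imwrite('pics/wi.png',cv2.resize(d['img'][:,:,::-1],(800,600),interpolation=cv2.INTER_CUBIC))
E
```

```text
[549.  -36.4 168.9] [-3.1408e+00 -1.7000e-03  1.8309e+00] 14.933295767502356 [-0.1  0.1 -0.7]
[239, 238, 34, 71, 2224] [255.4 273. ] ztop 179.84579921464075
((549.06103515625, -36.01242446899414), (15.442797660827637, 29.620128631591797), 14.935735702514648) tool [ 0.36677028 -0.20623452]
plate1 535 [[-82.7, 30.6, 56.0, 223.0, 143.0], [-66.2, 35.7, 59.0, 243.0, 149.0], [-49.8, 40.2, 60.4, 263.0, 155.0]]
base1 4508 [[-137.0, 35.5, 9.5, 172.0, 116.0], [-48.8, 48.1, 11.0, 263.0, 128.0], [31.5, 59.6, 12.6, 345.9, 141.0]]
plate-1 453 [[-82.9, -39.7, 55.6, 225.0, 221.0], [-66.8, -34.1, 59.0, 243.0, 227.0], [-49.9, -29.6, 60.5, 262.0, 232.0]]
base-1 2426 [[-138.5, -58.5, 9.8, 178.0, 208.0], [-33.6, -47.1, 11.1, 276.0, 218.0], [32.3, -35.6, 12.6, 337.5, 228.0]]
grip 499 [[-43.6, -10.1, 79.7, 271.0, 185.0], [-37.1, 1.7, 82.7, 280.0, 198.0], [-30.3, 11.9, 84.1, 288.0, 212.0]]
[[169, 116, 234, 112, 11531], [294, 180, 26, 11, 274], [263, 199, 124, 30, 2434], [0, 226, 25, 52, 699]]
```

View pics/wi.png

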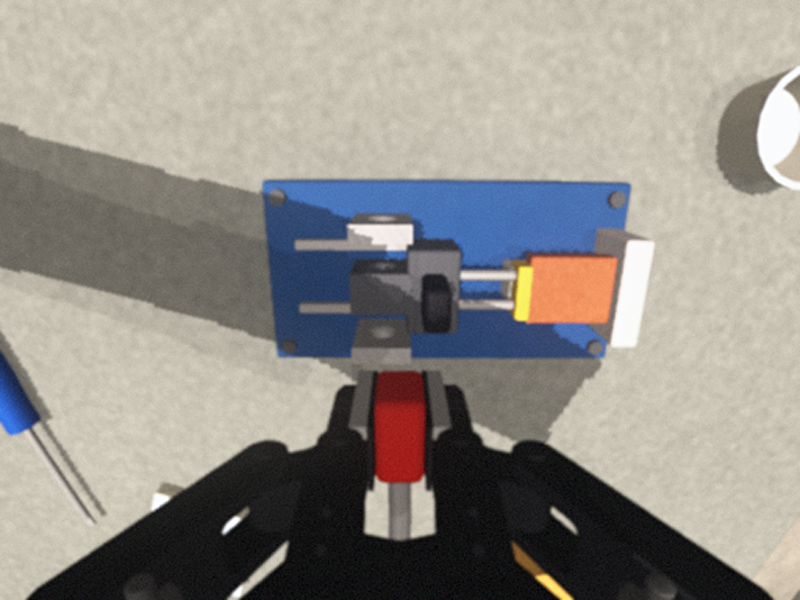

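The wrist view shows the tile against the stop with the pad on it. The jaw eyelet (350–408) lies in line with the plates (348–413 and 353–411), and the pin is held straight at (400,425).

send_rows(
  series=[
    [14,[-0.18,0.58,0],[0,0,-0.05]],
    [14,[-0.19,0.57,0],[0,0,0]],
    [14,[-0.19,0.58,0],[0,0,0]],
    [14,[-0.19,0.57,0],[0,0,0]],
    [14,[-0.19,0.58,-0.3],[0,0,0]],
    [14,[0,0,-0.5],[0,0,0]],
    [14,[0,0,-0.5],[0,0,0]],
    [14,[0,0,-0.5],[0,0,0]],
  ],
)

```text
clock: 29.32
eef_pos: [492.3, 136.0, 60.4]
tool_rot: [3.142, -0.001, 1.827]
force: [0.5, 0.4, -0.9]
width: 15.0
gripper_force: 53.7
```

send_rows(
  series=[
    [14,[0,0,-0.3],[0,0,0]],
    [14,[0,0,-0.1],[0,0,0]],
    [14,[0,0,0],[0,0,0]],
    [14,[0,0,0],[0,0,0]],
  ],
)

```text
clock: 29.82
eef_pos: [493.4, 134.6, 38.0]
tool_rot: [3.14, -0.0, 1.824]
force: [-1.0, 0.4, 0.1]
width: 15.0
gripper_force: 53.7
```

```bash
python3 -c "
from fit import *
V=np.load('V.npy'); s=sensors.read_state(); print(s['eef_pos'],s['tool_rot'],s['force'],loc(V,s['eef_pos']),np.cos(V[2]),np.sin(V[2]))"
```

```text
[493.44913804 134.56810408  37.96558165] [ 3.14020891e+00 -1.62632452e-04  1.82441114e+00] [-1.03725975  0.36114398  0.10814654] [-66.24437787 172.97321764] 0.9672838390965085 0.25369661925756887
```

send_rows(
  series=[
    [14,[0,0,-0.026],[0,0,0]],
    [14,[0,0,0],[0,0,0]],
    [14,[0.025,-0.097,0],[0,0,0]],
    [14,[0.025,-0.097,0],[0,0,0]],
    [14,[0.026,-0.097,0],[0,0,0]],
    [14,[0.025,-0.097,0],[0,0,0]],
    [14,[0,0,0],[0,0,0]],
  ],
)

```text
clock: 30.7
eef_pos: [499.3, 110.0, 35.6]
tool_rot: [3.142, 0.0, 1.823]
force: [0.7, -0.2, -1.0]
width: 15.3
gripper_force: 53.7
```

send_rows(
  series=[
    [14,[0.025,-0.097,0.01],[0,0,0]],
    [14,[0.025,-0.097,0],[0,0,0]],
    [14,[0.026,-0.097,0],[0,0,0]],
    [14,[0.025,-0.097,0],[0,0,0]],
    [14,[0.025,-0.097,0],[0,0,0]],
    [14,[0,0,0],[0,0,0]],
  ],
)

```text
clock: 31.45
eef_pos: [506.8, 81.0, 36.2]
tool_rot: [3.142, 0.0, 1.823]
force: [-0.3, -0.8, -0.8]
width: 14.9
gripper_force: 53.7
```

send_rows(
  series=[
    [14,[0.025,-0.097,0],[0,0,0]],
    [14,[0.025,-0.097,0],[0,0,0]],
    [14,[0.026,-0.097,0],[0,0,0]],
    [14,[0.025,-0.097,0],[0,0,0]],
    [14,[0,0,0],[0,0,0]],
  ],
)

```text
clock: 32.08
eef_pos: [512.9, 57.7, 36.2]
tool_rot: [3.141, 0.0, 1.823]
force: [0.9, -0.8, 0.5]
width: 15.1
gripper_force: 53.7
```

```bash
python3 -c "
from fit import *
V=np.load('V.npy'); s=sensors.read_state(); print(s['eef_pos'],s['tool_rot'],s['force'],loc(V,s['eef_pos']))"
```

```text
[512.8878288   57.65288276  36.23436579] [3.14149376e+00 3.39547412e-04 1.82274908e+00] [ 0.91350337 -0.75355908  0.47541032] [-66.95477806  93.64283694]
```

send_rows(
  series=[
    [14,[0.028,-0.096,0],[0,0,0]],
    [14,[0.028,-0.096,0],[0,0,0]],
    [14,[0.026,-0.096,0],[0,0,0]],
    [14,[0.025,-0.097,0],[0,0,0]],
    [14,[0.018,-0.068,0],[0,0,0]],
    [14,[0,0,0],[0,0,0]],
    [14,[0,0,0],[0,0,0]],
  ],
)

```text
clock: 32.95
eef_pos: [520.1, 31.5, 36.2]
tool_rot: [-3.141, -0.0, 1.824]
force: [0.4, 0.2, -0.3]
width: 15.3
gripper_force: 53.7
```

```bash
python3 -c "
from fit import *
V=np.load('V.npy'); s=sensors.read_state(); print(s['eef_pos'],s['tool_rot'],s['force'],loc(V,s['eef_pos']))"
```

```text
[520.11897373  31.50873036  36.18699871] [-3.14149457e+00 -3.05657352e-04  1.82409361e+00] [ 0.40913985  0.23039527 -0.31423694] [-66.5928915   66.51950382]
```

send_rows(
  series=[
    [14,[0,0,-0.02],[0,0,0]],
    [14,[0,0,-0.02],[0,0,0]],
    [15,[0,0,0],[0,0,0]],
    [16,[0,0,0],[0,0,0]],
    [18,[0,0,0],[0,0,0]],
    [24,[0,0,0],[0,0,0]],
    [32,[0,0,0],[0,0,0]],
    [36,[0,0,0],[0,0,0]],
  ],
)

```text
clock: 33.95
eef_pos: [520.2, 31.3, 33.8]
tool_rot: [3.142, -0.0, 1.824]
force: [0.1, -0.5, -0.0]
width: 35.9
gripper_force: 0.0
```

send_rows(
  series=[
    [36,[0,0,0.2],[0,0,0]],
    [36,[0,0,0.4],[0,0,0]],
    [36,[0,0,0.6],[0,0,0]],
    [36,[0,0,0.6],[0,0,0]],
    [36,[0.03,-0.4,0.5],[0,0,0]],
    [36,[0.03,-0.4,0],[0,0,0]],
    [36,[0,0,0],[0,0,0]],
    [36,[0,0,0],[0,0,0]],
  ],
)

```text
clock: 34.95
eef_pos: [523.4, -15.8, 171.9]
tool_rot: [-3.141, -0.001, 1.824]
force: [-0.2, 0.0, 0.1]
width: 36.1
gripper_force: 0.0
```

```bash
python3 pin.py
python3 - <<'E'
from fit import *
d=dict(np.load('wrist.npz')); V=np.load('V.npy'); M=np.array(d['world_to_cam']); R,t=M[:3,:3],M[:3,3]
P=[]
for v in range(40,384):
    for u in range(80,440):
        z=d['depth'][v,u]
        if z>0:
            p=R.T@(ray(d,u,v)*z-t); P.append([*loc(V,p),p[2]])
P=np.array(P)
def rng(n,m):
    q=P[m]; print(n,len(q),np.round(np.percentile(q,[2,50,98],axis=0),1).tolist() if len(q) else '')
rng('tip beyond far',(abs(P[:,0]+66)<9)&(P[:,1]<-41)&(P[:,1]>-80)&(P[:,2]>25)&(P[:,2]<50))
rng('between',(abs(P[:,0]+66)<9)&(P[:,1]<29)&(P[:,1]>14)&(P[:,2]>25)&(P[:,2]<46))
rng('handle',(abs(P[:,0]+66)<14)&(P[:,1]<95)&(P[:,1]>46)&(P[:,2]>35)&(P[:,2]<60))
rng('grip',(abs(P[:,1])<16)&(P[:,2]>79)&(P[:,2]<90)&(abs(P[:,0]+36)<25))
rng('plate+',(abs(P[:,1]-35)<9)&(abs(P[:,2]-59)<3)&(abs(P[:,0]+65)<30))
rng('tile',(abs(P[:,1])<24)&(abs(P[:,2]-47)<3)&(P[:,0]>22)&(P[:,0]<80))
E
```

```text
[523.4 -15.8 171.9] [-3.1413e+00 -1.0000e-03  1.8245e+00] 36.06616534299397 [-0.2  0.   0.1]
[257, 125, 18, 34, 564] [265.1 141.5] ztop 44.74284883269826
((520.6876220703125, 30.518234252929688), (14.735407829284668, 28.765827178955078), 14.636367797851562) tool [45.49753929 -8.94355972]
tip beyond far 0 
between 69 [[-69.8, 14.2, 33.4], [-67.0, 18.2, 35.5], [-63.1, 22.2, 36.9]]
handle 615 [[-73.7, 48.3, 36.5], [-66.6, 65.1, 43.7], [-58.6, 79.4, 45.3]]
grip 422 [[-43.6, -9.4, 79.7], [-36.9, 2.6, 82.8], [-30.5, 11.9, 84.1]]
plate+ 484 [[-83.1, 30.3, 57.5], [-66.1, 35.6, 59.1], [-49.9, 40.2, 60.5]]
tile 1995 [[23.0, -18.8, 44.8], [46.1, 1.6, 46.3], [68.6, 20.4, 48.7]]
```

send_rows(
  series=[
    [36,[0.15,-0.6,0.1],[0,0,0]],
    [36,[0.15,-0.6,0],[0,0,0]],
    [36,[0.15,-0.6,0],[0,0,0]],
    [36,[0.15,-0.6,0],[0,0,0]],
    [36,[0,0,0],[0,0,0]],
    [36,[0,0,0],[0,0,0]],
  ],
)

```text
clock: 35.75
eef_pos: [559.5, -159.0, 177.2]
tool_rot: [-3.141, -0.002, 1.825]
force: [-0.5, -0.6, -0.3]
width: 35.8
gripper_force: 0.0
```

Run:
```python
from fit import *
d=load('wrist'); V=np.load('V.npy'); M=np.array(d['world_to_cam']); R,t=M[:3,:3],M[:3,3]
P=[]
for v in range(0,384):
    for u in range(0,512):
        z=d['depth'][v,u]
        if z>0:
            p=R.T@(ray(d,u,v)*z-t); P.append([*loc(V,p),p[2]])
P=np.array(P); print(loc(V,sensors.read_state()['eef_pos']))
def rng(n,m):
    q=P[m]; print(n,len(q),np.round(np.percentile(q,[2,50,98],axis=0),1).tolist() if len(q) else '')
rng('tip beyond far',(abs(P[:,0]+66)<9)&(P[:,1]<-42.5)&(P[:,1]>-80)&(P[:,2]>22)&(P[:,2]<46))
rng('plate-',(abs(P[:,1]+35)<9)&(abs(P[:,2]-59)<3)&(abs(P[:,0]+65)<30))
```

```text
[ -76.5806492  -127.33482493]
tip beyond far 123 [[-70.7, -54.2, 32.8], [-67.1, -48.1, 35.3], [-63.5, -43.0, 37.3]]
plate- 598 [[-83.1, -40.1, 56.8], [-66.5, -35.2, 59.1], [-49.9, -30.2, 60.7]]
```

The tip stands about 14 mm beyond the far eyelet, and the robot is clear of everything. Handing in.

```bash
python3 -c "
from cell import ctrl
print(ctrl.finish_job())"
```

```text
the job is handed in; nothing more can be done
None
```

The job is handed in at about 36 s: the tile is clamped flat against the end stop, the jaw is within about 0.7 mm of the lined-up place on the open side, and the pin is through all three eyelets with its tip about 14 mm beyond the far one.

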